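# Lock the cutter cover of a key-cutting machine

## Robot

A 6-joint arm with a two-finger parallel gripper is mounted at the origin on the work surface. World frame = base frame: x ahead of the robot, y to its left, z up, the work surface at z = 0. Lengths are in m, angles in degrees, forces in N, time in s.
With the tool pointing down it reaches from about 0.35 to 0.875 m from the base axis. Payload 4.2 kg.
Tool frame: the origin (TCP) lies midway between the tips of the shut fingers; the grasp point (between the pads) lies 19 mm behind it; z points along the fingers, y is the line along which they close (so a half turn about z gives the same grasp; the last joint's range is limited). The gripper opens to 87 mm and grips with 3 to 60 N. Pads are 19 mm wide; open, the fingers measure 117 mm over their backs; the gripper's body (75 mm by 190 mm) begins 51 mm behind the grasp point.
Start: joints at [-53.136, 22.042, 0.453, 0, -68.411, -14.817], TCP at [0.235, -0.579, 0.223] pointing down, gripper open.
Joint ranges: [-179.83, 179.83], [-69.29, 118.12], [-61.27, 80.66], [-181.25, 117.63], [-171.15, -9.14], [-177.46, 177.46]. Speed limits (degrees/s): [159.86, 159.86, 180, 180, 180, 180].

## Interface

Orientations are given as [roll, pitch, yaw] about the fixed x, y, z axes, in that order (R = Rz(yaw) Ry(pitch) Rx(roll)).
In Python, from workcell import env gives the robot as it stands. Calls block until the motion is done:
- env.goto(position, orientation): joint-space move of the TCP to a pose.
- env.move_straight(position, rotation=None, rate=0.15, force_limit=None): straight line of the TCP; rotation=None keeps the orientation; rate is the mean speed in m/s. With force_limit (N) it stops when the force on the tool has changed by that much, and returns True; else False.
- env.set_joints(angles): joint-space move.
- env.gripper_to(opening, grasp_force=None): opening from 0.0 (shut) to 1.0 (fully open); grasp_force is the grip in N (None keeps the last); returns when the fingers have stopped.
- env.dwell(seconds).
- env.inverse_kinematics(position, orientation): joint angles nearest the present ones, or None.
- env.read_state(): the state.
- env.grab_frame(name): name is "side" or "top" or "wrist"; returns a dict with "image" (420x560x3 uint8, blue, green, red), "fx", "fy", "cx", "cy" (pixels), "D" ([k1, k2, p1, p2, k3] as OpenCV has them; the pictures are not rectified), "position" and "orientation" of the camera in the world. Camera axes: x right, y up, looking along -z (the intrinsics and any distortion apply to the point x, -y, -z); pixel columns grow to the right and rows downward; lengths in m; the calibration is good to about 2 mm. A picture is of the moment at which its call begins. There is no depth.
A pose or a line that the arm cannot do raises env.Unreachable and nothing moves.
- env.close_job(): hands the job in; it is judged then, once.
Trained networks look in a picture, given as the dict that the camera call returned (one of the last four; its "shot" number tells which), for a name from the list of things; names that differ only in an ending like _2 or _b are one class to them, and where a whole thing is asked for, a point or a joint stands for the part that bears it (a point fixed in the world has none). Each returns a list of dicts, best first, with "score" (0 to 1); they miss things now and then, are a little off and sometimes report something else, mostly with a low value. They report only what shows in the picture. A call takes as long as a camera call.
- env.search_frame(picture, thing): "xyz" ([x, y, z] in m, in world coordinates, good to about 4 mm: the middle of the surface that is visible of it).
- env.trace(picture, thing): "mask" (420x560 bool, what is visible of it).
The state is a dict: "clock": time; "joint_positions": joint angles; "qvel": joint speeds; "joint_torque": joint torques, N m; "position": TCP position; "tool_rot": TCP orientation; "force": force on the tool from outside, world axes, zero at the start; "wrist_torque": the same for the moment, N m; "opening": opening from 0.0 (shut) to 1.0 (fully open); "finger_force": force on a finger pad.
Only numpy, scipy, OpenCV 4.12 (cv2) and the standard library are available. Lean on these libraries where they do the work, as an engineer would, in place of code of your own. Each camera call takes 0.05 s, during which the arm holds its last target. There are 200 camera calls.

## Task

Close up the key-cutting machine: twist the aluminium bayonet ring on its sloping deck clockwise (as you look straight at the deck) to the end of its quarter turn, so that it clicks locked. Then swing the steel keeper arm with the black knob in towards the ring until it clicks fully home against its stop. Leave both that way, let go, and do not push the spray can, the padlock or the cardboard box out of their places.

Things in the scene. Friction and masses are not known exactly. Their poses are not given: they have to be found in the camera images.
- machine: White key-cutting machine with an orange hood, fixed to the table. Origin: on the table, straight under the point where the ring's axis meets the deck, 135 mm up. x: level, towards the hood; y: along the machine, ring to keeper; z up. Body x -100..200, y -110..220, z 0..190 mm. The deck (200 x 330 mm) rises towards +x at 35 deg from level; it faces up and to -x.
- ring (a joint): Turn of the ring: 0 = bar up and down the slope, 1.571 = locked stop, bar along the machine with one ear at the fixed stop block. Grows clockwise seen from outside the deck. Starts at 0.05 to 0.35. Turns lightly (0.04 N m) and stays where left up to 1.1, stiffens to 0.4 N m over a spring bump at 1.37, then snaps by itself to the stop.
- ring_grip (a point): Middle of the grip bar, on the ring's axis. z: axis, square out of the deck; x: along the bar, turns with it; y: across it. The bar bridges the ring: 110 long, 14 wide (y), 26 deep (14 mm above this point to 12 below). Ring 124 mm across, aluminium, knurled, its rim 22 mm below this point; two ears in line with the bar, 152 mm tip to tip. The deck is 46 mm below.
- keeper (a joint): Swing of the dark steel keeper arm flat over the deck: 0 = swung out, away from the ring; 1.3 = seated at its stop, toe by the ring's ear. Grows clockwise seen from outside the deck. Starts at 0 to 0.25. Light up to 0.84, then resists up to 0.4 N m (5 N at the knob) over a spring bump at 1.1, then snaps by itself to the stop.
- keeper_knob (a point): Point on the axis of the round black plastic knob on the keeper arm, at grip height; z: square out of the deck, along the knob. Knob 22 mm across, 42 long: its top is 14 mm above this point, the arm's upper face 26 mm below, the deck 42 mm below. It is 80 mm from the hinge and, seated, 105 mm from the ring's axis.
- keeper_hinge (a point): Point on the keeper arm's hinge axis, level with keeper_knob over the deck; z: hinge axis, square out of the deck. The pivot boss, 36 mm across, is low, more than 20 mm below this point.
- spray_can: Bystander: upright white spray can, 64 mm across, 170 mm tall, loose. Origin: centre of its underside.
- padlock: Bystander: brass padlock lying flat, 60 x 50 x 24 mm with a steel shackle to its +x side (to 67 mm), loose. Origin: centre of the brass body's underside.
- blank_box: Bystander: brown cardboard box of key blanks, 70 (x) x 110 (y) x 45 mm, loose. Origin: centre of its underside.

How it is judged (in metres and radians):
On the way, in this order (a step that is already met when the one before it is completed fails the run):
1. the ring is turned to its locked stop while the keeper is still out (value of joint ring above 1.48 rad and value of joint keeper below 1 rad), for 0.2 s.
2. the keeper is swung home (value of joint keeper above 1.22 rad and value of joint ring above 1.48 rad), for 0.2 s.
At the end, for the whole second after the job is handed in: The ring stands at its locked stop (joint above 1.48 of 1.571 rad) and the keeper at its seated stop (joint above 1.22 of 1.3 rad), both let go (all of step 2); the robot touches nothing.
It fails at once if the spray can is pushed more than 30 mm from its place (distance of spray_can from where it was at the start of the episode above 0.03 m).
It fails at once if the padlock is pushed more than 30 mm from its place (distance of padlock from where it was at the start of the episode above 0.03 m).
It fails at once if the box of key blanks is pushed more than 30 mm from its place (distance of blank_box from where it was at the start of the episode above 0.03 m).
It fails at once if the spray can is knocked over (angle between spray_can's own z axis and vertical above 0.5 rad).
It also fails if it takes over 48 s, if anything falls off the work surface, if the arm or the gripper's body presses on something with over 40 N, if the wrist force passes 120 N, or if a joint passes its speed limit or range.

## Working session

There is one attempt and no reset: what is moved stays moved. The work goes in short steps, each a Python script; the robot and the scene stay as the last script left them, time stands still between calls to the robot, and variables do not carry over. Pictures are saved under pics/ and viewed, at most 10 in all, crops included, and the job is handed in when it is done.

```bash
mkdir -p pics; ls; python3 - <<'E'
from workcell import env
import cv2
for n in ("side","top"):
    p=env.grab_frame(n); cv2.imwrite(f"pics/{n}1.png",p["image"])
    print(n,p["position"],p["orientation"],p["fx"])
    for t in ("machine","ring","ring_grip","keeper","keeper_knob","keeper_hinge","spray_can","padlock","blank_box"):
        try: print(t,[(r["score"],[round(float(v),3) for v in r["xyz"]]) for r in env.search_frame(p,t)[:2]])
        except Exception as e: print(t,e)
print(env.read_state()["clock"])
E
```

```text
pics
workcell.py
side [0.45157981 0.80891302 0.82775501] [  49.55635147   -0.39546693 -171.90215362] 439.5620431044561
machine [(0.75, [0.527, 0.054, 0.143])]
ring [(0.66, [0.48, 0.057, 0.149])]
ring_grip []
keeper [(0.96, [0.66, 0.086, 0.12])]
keeper_knob [(0.97, [0.66, 0.081, 0.12]), (0.67, [0.481, 0.06, 0.147])]
keeper_hinge [(0.97, [0.657, 0.082, 0.118])]
spray_can [(0.59, [0.537, -0.312, 0.139])]
padlock [(0.56, [0.441, 0.318, 0.022])]
blank_box [(0.83, [0.56, 0.279, 0.044])]
top [0.38083733 0.00853487 0.97453296] [ 11.70279895  -0.25672233 -92.06111714] 384.5917833823677
machine [(0.96, [0.517, -0.021, 0.177])]
ring [(0.97, [0.478, 0.048, 0.153]), (0.66, [0.657, 0.073, 0.122])]
ring_grip [(0.68, [0.474, 0.047, 0.157])]
keeper [(0.84, [0.661, 0.071, 0.125])]
keeper_knob [(0.71, [0.659, 0.071, 0.124])]
keeper_hinge [(0.71, [0.659, 0.07, 0.124]), (0.6, [0.53, -0.323, 0.159])]
spray_can [(0.96, [0.53, -0.32, 0.154])]
padlock [(0.83, [0.436, 0.307, 0.025]), (0.72, [0.658, 0.073, 0.127])]
blank_box [(0.72, [0.561, 0.259, 0.043])]
1.0
```

View pics/side1.png

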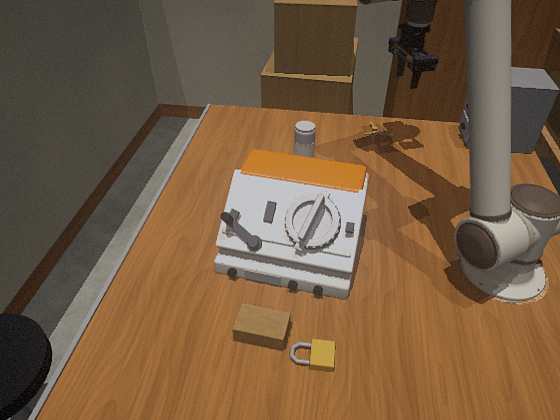

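View pics/top1.png

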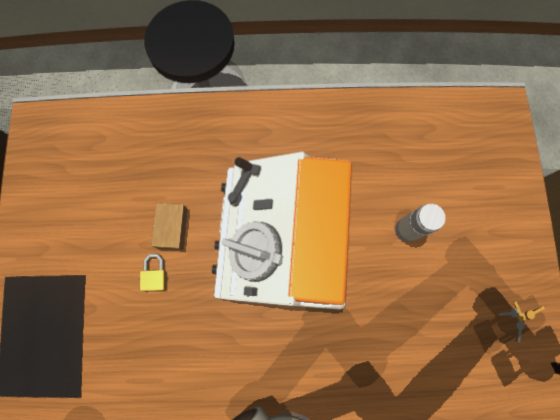

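Ring bar near (312,222) in side and (250,247) in top; the keeper arm lies between (228,217) and (255,243) in side. I'll zoom in to tell knob from hinge.

```bash
python3 - <<'E'
import cv2,numpy as np
a=cv2.resize(cv2.imread("pics/side1.png")[140:300,205:380],None,fx=4,fy=3.7,interpolation=cv2.INTER_CUBIC)
a=cv2.imread("pics/side1.png")[170:290,210:350];b=cv2.imread("pics/top1.png")[145:305,205:355]
a=cv2.resize(a,None,fx=3,fy=3,interpolation=cv2.INTER_CUBIC);b=cv2.resize(b,None,fx=2.5,fy=2.5,interpolation=cv2.INTER_CUBIC)
c=np.zeros((400,800,3),np.uint8);c[:360,:420]=a;c[:400,425:800]=b;cv2.imwrite("pics/crop1.png",c)
E
```

```text
(no output)
```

View pics/crop1.png

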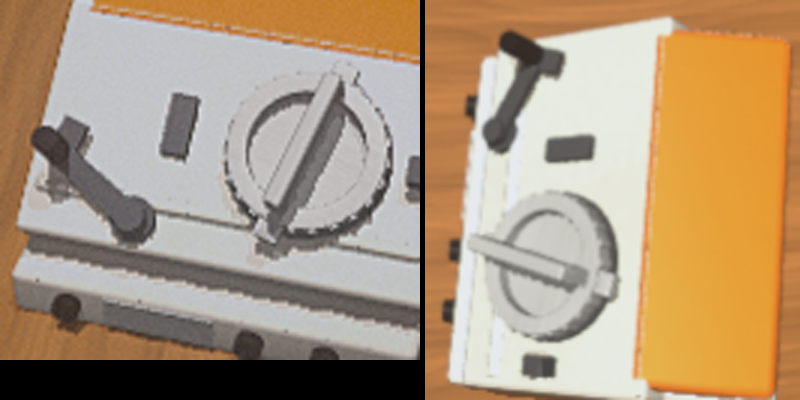

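The knob is the dark tapered end at upper left in the side view (~(225,217)), the hinge boss at (254,243). The ring bar leans clockwise as expected. Next, a square-on wrist view.

```bash
cat > h.py <<'E'
from workcell import env
import numpy as np, cv2
from scipy.spatial.transform import Rotation as R
from scipy.optimize import least_squares
def frame(yaw): # columns: xs (up slope), y_m, n in world
    return R.from_euler('ZY',[yaw,-35],degrees=True).as_matrix()
def tool(F,ang): # tool z=-n; tool y at angle ang(deg, about n) from deck y
    c,s=np.cos(np.radians(ang)),np.sin(np.radians(ang))
    y=F@np.array([-s,c,0]);z=-F[:,2];return R.from_matrix(np.c_[np.cross(y,z),y,z]).as_euler('xyz',degrees=True)
def cam(p):
    C=R.from_euler('xyz',p["orientation"],degrees=True).as_matrix()@np.diag([1,-1,-1])
    K=np.array([[p["fx"],0,p["cx"]],[0,p["fy"],p["cy"]],[0,0,1]]);return C,np.array(p["position"]),K,np.array(p["D"],float)
def proj(p,X):
    C,t,K,D=cam(p);r=C.T;return cv2.projectPoints(np.atleast_2d(X).astype(float),cv2.Rodrigues(r)[0],-r@t,K,D)[0][:,0]
def ray(p,uv):
    C,t,K,D=cam(p);a=cv2.undistortPoints(np.array([[uv]],float),K,D)[0,0];return t,C@np.array([*a,1])
def tri(obs):
    A=np.zeros((3,3));b=np.zeros(3)
    for p,uv in obs:
        t,d=ray(p,uv);d/=np.linalg.norm(d);M=np.eye(3)-np.outer(d,d);A+=M;b+=M@t
    return np.linalg.solve(A,b)
E
python3 - <<'E'
from h import *
s=env.grab_frame("side");t=env.grab_frame("top")
for n,a,b in [("hoodcorner far",(301,157.8),None),("hinge",(234.2,197.8),(254,242.7)),("knobtop",(236.5,160.5),(224.5,216)),
  ("bar_lo",(224,242),(301,239)),("bar_hi",(269,256),(322,201))]:
    if b is not None:
        X=tri([(t,a),(s,b)]);print(n,X.round(4),proj(t,X)[0]-a,proj(s,X)[0]-b)
F=frame(-96);c=np.array([.53,.05,.155])
for ang in (0,45,90,135,180,225,270,315):
    o=tool(F,ang);P=c+F[:,2]*.22
    print(ang,env.inverse_kinematics(P,o), env.inverse_kinematics(np.array([.478,.05,.16]),o))
E
```

```text
hinge [0.6115 0.0949 0.0966] [-0.00032766  0.14582031] [-0.13960573 -0.04508723]
knobtop [0.6805 0.0824 0.1603] [0.0054521  0.23180636] [-0.21095101 -0.08190122]
bar_lo [0.5006 0.1139 0.1435] [-0.00555438  0.15304244] [-0.14629833 -0.03659919]
bar_hi [0.4631 0.0165 0.1775] [-0.00526649  0.1466757 ] [-0.12800591 -0.02836321]
0 [ 44.94792677  23.90534408   3.72723915  21.39118596 -97.78918025
 126.64573514] [ 39.72631641  20.79932858 -28.95537824  25.41469923 -68.90490019
 118.90784017]
45 [ 44.94792677  23.90534408   3.72723915  21.39118596 -97.78918025
 171.64573514] [ 39.72631641  20.79932858 -28.95537824  25.41469923 -68.90490019
 163.90784017]
90 [  44.94792677   23.90534408    3.72723915   21.39118596  -97.78918025
 -143.35426486] [  39.72631641   20.79932858  -28.95537824   25.41469923  -68.90490019
 -151.09215983]
135 [ 44.94792677  23.90534408   3.72723915  21.39118596 -97.78918025
 -98.35426486] [  39.72631641   20.79932858  -28.95537824   25.41469923  -68.90490019
 -106.09215983]
180 [ 44.94792677  23.90534408   3.72723915  21.39118596 -97.78918025
 -53.35426486] [ 39.72631641  20.79932858 -28.95537824  25.41469923 -68.90490019
 -61.09215983]
225 [ 44.94792677  23.90534408   3.72723915  21.39118596 -97.78918025
  -8.35426486] [ 39.72631641  20.79932858 -28.95537824  25.41469923 -68.90490019
 -16.09215983]
270 [ 44.94792677  23.90534408   3.72723915  21.39118596 -97.78918025
  36.64573514] [ 39.72631641  20.79932858 -28.95537824  25.41469923 -68.90490019
  28.90784017]
315 [ 44.94792677  23.90534408   3.72723915  21.39118596 -97.78918025
  81.64573514] [ 39.72631641  20.79932858 -28.95537824  25.41469923 -68.90490019
  73.90784017]
```

```bash
python3 - <<'E'
from h import *
F=frame(-96);c=np.array([.54,.07,.155])
try: env.goto(c+F[:,2]*.25+np.array([0,.0,.05]),tool(F,225))
except env.Unreachable as e: print(e); env.goto(c+F[:,2]*.22,tool(F,225))
p=env.grab_frame("wrist");cv2.imwrite("pics/w1.png",p["image"]);np.save("w1.npy",p,allow_pickle=True)
np.save("s1.npy",env.grab_frame("side"),allow_pickle=True);np.save("t1.npy",env.grab_frame("top"),allow_pickle=True)
print(p["position"],p["orientation"],p["fx"],p["D"],env.read_state()["clock"],env.read_state()["joint_positions"])
for t in ("ring_grip","ring","keeper_knob","keeper_hinge","keeper"):
  print(t,[(r["score"],r["xyz"]) for r in env.search_frame(p,t)[:2]])
E
```

```text
[0.62017587 0.24925375 0.57713825] [   8.66949595  -23.95293988 -146.74689666] 300.8241378699503 [-0.03821561  0.          0.          0.          0.        ] 4.35 [  46.37843739   26.26355032   17.43805992   21.6880947  -108.88241173
   -5.45772628]
ring_grip [(0.98, [0.4862, 0.0537, 0.1513])]
ring [(0.64, [0.4895, 0.0541, 0.1548])]
keeper_knob [(0.72, [0.6603, 0.0794, 0.1198]), (0.17, [0.5968, 0.2581, 0.048])]
keeper_hinge [(0.89, [0.6561, 0.0759, 0.1234])]
keeper []
```

View pics/w1.png

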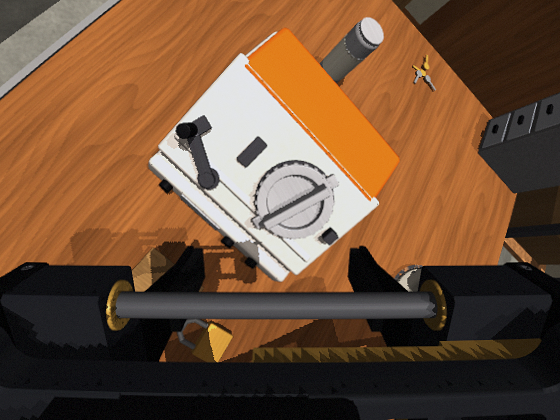

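The wrist view shows ring at (293,200), knob top (185,130), hinge (208,179), hood seam from (245,62) to (375,200). I'll crop for finer pixels.

```bash
python3 - <<'E'
import cv2
cv2.imwrite("pics/w1c.png",cv2.resize(cv2.imread("pics/w1.png")[100:250,150:350],None,fx=4,fy=4,interpolation=cv2.INTER_CUBIC))
E
```

```text
(no output)
```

View pics/w1c.png

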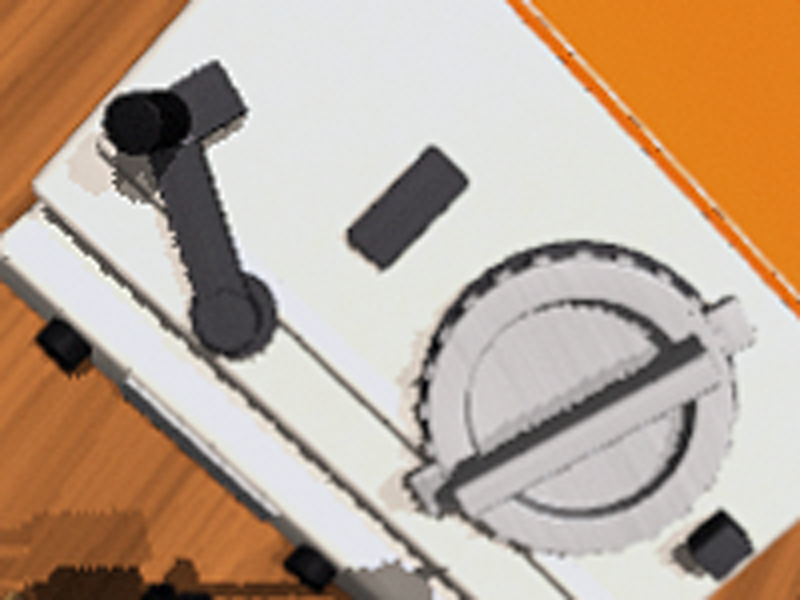

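```bash
cat > fit.py <<'E'
from h import *
P={k:np.load(k+"1.npy",allow_pickle=True).item() for k in "wst"}
obs={"w":dict(lo=(266.3,225.6),hi=(328.4,192),hg=(205.5,180),kn=(183.5,131.3),seam=[(277.5,100),(350,175)]),
"s":dict(lo=(301.5,237.5),hi=(321.7,198.5),hg=(254,242),kn=(225.7,217.3),seam=[(241.7,171.7),(331,187)]),
"t":dict(lo=(223.5,241.5),hi=(270.5,255.5),hg=(234.2,197.8),kn=(239,161.8),seam=[(301,157.8),(291,297.8)])}
def model(v,slope=True):
    X,Y,yaw,q,hx,hy,hh,phi,sx,sh=v; F=frame(yaw); O=np.array([X,Y,.135])
    W=lambda *a:O+F@np.array(a)
    d=np.array([np.cos(q),-np.sin(q),0])*.055
    k=np.array([hx+.08*np.cos(phi),hy+.08*np.sin(phi)])
    return dict(lo=W(*(-d[:2]),.06),hi=W(*d[:2],.06),hg=W(hx,hy,hh),kn=W(*k,.056)),(W(sx,-.1,sh),W(sx,.2,sh)),F,O,k
def res(v):
    m,sl,*_=model(v);r=[]
    for c in "wst":
        for n in m: r+=list(proj(P[c],m[n])[0]-obs[c][n])
        a,b=proj(P[c],np.array(sl));n=np.array([-(b-a)[1],(b-a)[0]])/np.linalg.norm(b-a)
        r+=[float(n@(np.array(u)-a)) for u in obs[c]["seam"]]
    return np.array(r)
if __name__=="__main__":
    f=least_squares(res,[.48,.05,-96,.3,-.07,.11,.02,.9,.08,0],loss='soft_l1',x_scale=[.1,.1,50,1,.1,.1,.1,1,.1,.1])
    r=res(f.x);np.set_printoptions(suppress=True,precision=4);print(f.x,f.cost)
    print(r.reshape(3,-1).round(1))
    m,_,F,O,k=model(f.x);print({a:b.round(3) for a,b in m.items()},k,F[:,2]);np.save("fit.npy",f.x)
    L=f.x[4:6];print("seated knob->axis:",[np.linalg.norm(L+.08*np.array([np.cos(f.x[7]-(1.3-q0)),np.sin(f.x[7]-(1.3-q0))])) for q0 in (0,.1,.25)])
E
python3 fit.py
```

```text
[  0.4782   0.0397 -96.65     0.2599  -0.0802   0.1271   0.0098   1.0127
   0.0901  -0.0041] 22.934305651341678
[[ 0.5  0.4  3.  -0.6  1.5 -0.3  0.3  0.5 -1.3  1.1]
 [-0.9 -1.4  0.8 -5.9 -0.7  0.8 -0.5 -1.7  0.4 -0.3]
 [-0.8 -0.3 -9.7 -1.  -0.4 -0.4 -1.3 -0.4  0.1  0. ]]
{'lo': array([0.501, 0.115, 0.154]), 'hi': array([0.463, 0.032, 0.215]), 'hg': array([0.613, 0.096, 0.097]), 'kn': array([0.679, 0.08 , 0.159])} [-0.0379  0.1949] [0.0664 0.5697 0.8192]
seated knob->axis: [np.float64(0.10444984095912933), np.float64(0.11217500825310615), np.float64(0.12407656588630223)]
```

```bash
sed -i 's/hi=(321.7,198.5)/hi=(322,194)/;s/hi=(270.5,255.5)/hi=(261,252)/' fit.py; python3 fit.py; python3 - <<'E'
from h import *
v=np.load("fit.npy");X,Y,yaw,q=v[:4];F=frame(yaw);O=np.array([X,Y,.135]);n=F[:,2]
a=360-np.degrees(q)
env.gripper_to(.6,15)
env.goto(O+n*.12,tool(F,a))
f0=env.read_state()["force"]
print("hit",env.move_straight(O+n*.033,rate=.06,force_limit=12))
env.gripper_to(0,15);s=env.read_state()
print(s["clock"],s["opening"]*87,s["finger_force"],F.T@(s["force"]-f0),s["wrist_torque"],F.T@(s["position"]-O))
p=env.grab_frame("side");cv2.imwrite("pics/s2.png",cv2.resize(p["image"][100:300,180:400],None,fx=2.5,fy=2.5))
E
```

```text
[  0.4794   0.0403 -96.6696   0.238   -0.0797   0.1259   0.0094   1.0112
   0.0907  -0.0046] 10.169867048674032
[[ 0.   0.9  1.8 -1.5  1.5 -0.3  0.3  0.5 -1.3  1.1]
 [-1.  -1.  -0.5 -1.5 -0.7  0.8 -0.5 -1.8  0.4 -0.3]
 [-1.3 -0.3 -0.3  1.3 -0.4 -0.4 -1.4 -0.4  0.   0. ]]
{'lo': array([0.501, 0.116, 0.153]), 'hi': array([0.465, 0.032, 0.215]), 'hg': array([0.613, 0.096, 0.097]), 'kn': array([0.679, 0.08 , 0.16 ])} [-0.0372  0.1937] [0.0666 0.5697 0.8192]
seated knob->axis: [np.float64(0.10314437398592706), np.float64(0.11087628759431323), np.float64(0.12278238295143401)]
hit False
9.525 14.297079339044439 14.961475320160389 [ 1.18059197 -1.50425625  1.97588582] [ 1.32245448  0.41158612 -0.37346195] [-4.14531379e-05 -2.58534546e-04  3.29745332e-02]
```

View pics/s2.png

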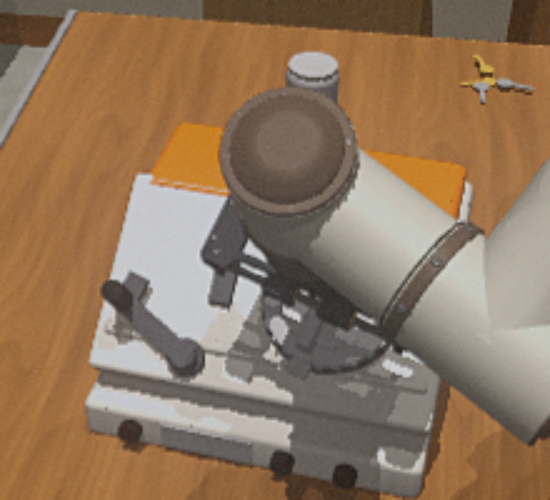

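The gripper spans 14.3 mm, which is the bar's width, so the bar is gripped with the fingers astride it at the ring. Now turn.

```bash
python3 - <<'E'
from h import *
v=np.load("fit.npy");X,Y,yaw,q=v[:4];F=frame(yaw);O=np.array([X,Y,.135]);n=F[:,2]
P=O+n*.033; env.gripper_to(0,45)
f0=env.read_state()["force"];d=np.zeros(3)
for t in list(np.arange(q+.15,1.5,.15))+[1.5,1.56]:
    try: env.move_straight(P+F@d,tool(F,360-np.degrees(t)),rate=.1)
    except Exception as e: print(e); break
    s=env.read_state();f=F.T@(s["force"]-f0)
    print(round(t,2),round(s["clock"],2),f.round(1),"T",(F.T@s["wrist_torque"]).round(2),(d*1e3).round(1),s["opening"]*87)
    d[:2]+=np.clip(f[:2]*1e-4,-.001,.001)
    if np.abs(f).max()>60: break
E
```

```text
0.39 10.09 [-0.5 -2.4  0.6] T [-1.54  1.62 -0.01] [0. 0. 0.] 13.731173475647084
0.54 10.39 [-1.4 -4.   0.3] T [-1.81  1.71  0.09] [-0.1 -0.2  0. ] 13.706670577766475
0.69 10.69 [-0.8 -3.3  0.5] T [-1.65  1.74  0.02] [-0.2 -0.6  0. ] 13.66188822532279
0.84 10.99 [-2.  -3.3  0.4] T [-1.69  1.86  0.03] [-0.3 -1.   0. ] 13.769946781476497
0.99 11.29 [-2.1 -3.   0.4] T [-1.61  1.94  0.02] [-0.5 -1.3  0. ] 13.647677151163078
1.14 11.59 [-1.5 -1.9 -1.6] T [-1.56  2.04  0.13] [-0.7 -1.6  0. ] 13.614540232034278
1.29 11.89 [-2.5 -3.2 -0.9] T [-1.68  2.25  0.1 ] [-0.8 -1.8  0. ] 13.519051688907789
1.44 12.19 [-2.8 -1.2 -1.1] T [-1.45  2.27 -0.3 ] [-1.1 -2.1  0. ] 13.823813101276146
1.5 12.44 [-3.1 -1.  -0.8] T [-1.35  2.28 -0.7 ] [-1.4 -2.2  0. ] 13.45050646182901
1.56 12.69 [-2.3 -1.7 -1.2] T [-1.2   2.17 -0.22] [-1.7 -2.3  0. ] 13.459387175181407
```

```bash
python3 - <<'E'
from h import *
v=np.load("fit.npy");X,Y,yaw,q=v[:4];F=frame(yaw);O=np.array([X,Y,.135]);n=F[:,2]
env.gripper_to(.5,15)
env.move_straight(np.array(env.read_state()["position"])+n*.1,rate=.2)
c=np.array([.54,.07,.155]);env.goto(c+n*.25+np.array([0,0,.05]),tool(F,225))
p=env.grab_frame("wrist");np.save("w2.npy",p,allow_pickle=True);print(env.read_state()["clock"])
cv2.imwrite("pics/w2c.png",cv2.resize(p["image"][90:260,140:360],None,fx=3.5,fy=3.5,interpolation=cv2.INTER_CUBIC))
E
```

```text
15.0333
```

View pics/w2c.png

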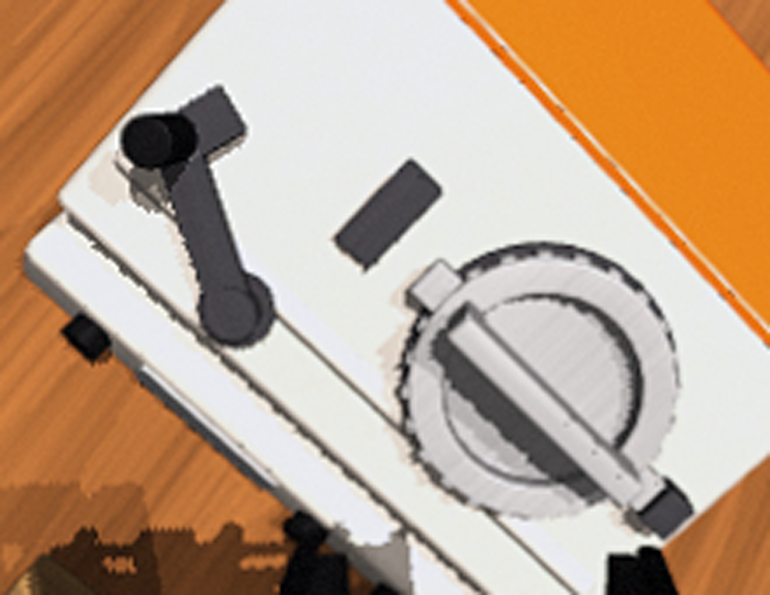

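Bar now runs parallel to the seam with its ear at the stop block (665,505): locked. Keeper is still out; now push the knob from behind with shut fingers.

```bash
python3 - <<'E'
from h import *
v=np.load("fit.npy");X,Y,yaw=v[:3];F=frame(yaw);O=np.array([X,Y,.135]);hg=v[4:6];phi0=v[7]
def pose(phi,off,h):
    u=np.array([np.cos(phi),np.sin(phi)]);t=np.array([-u[1],u[0]]);xy=hg+.08*u+off*t
    return O+F@np.array([*xy,h]),tool(F,np.degrees(phi)-90+360)
env.gripper_to(0,15)
env.goto(*pose(phi0,.045,.12))
f0=env.read_state()["force"]
print("down hit",env.move_straight(pose(phi0,.045,.028)[0],rate=.1,force_limit=10))
env.move_straight(*pose(phi0,.022,.028),rate=.06)
for g in np.append(np.arange(.1,1.2,.1),[1.2,1.25,1.29]):
    env.move_straight(*pose(phi0-g,.0205,.028),rate=.08)
    s=env.read_state();f=F.T@(s["force"]-f0);print(round(g,2),round(s["clock"],2),f.round(1))
    if np.linalg.norm(f)>40: print("stop");break
p=env.grab_frame("side");cv2.imwrite("pics/s3.png",cv2.resize(p["image"][140:300,200:390],None,fx=3,fy=3))
E
```

```text
down hit False
0.1 19.5 [-0.3  0.9  1. ]
0.2 19.75 [ 0.3 -0.3  0.9]
0.3 20.0 [ 0.1 -0.2  1.3]
0.4 20.25 [-0.4  0.   0.8]
0.5 20.5 [-0.4 -0.1  0.2]
0.6 20.75 [-0.8  0.3  0.1]
0.7 21.0 [-0.2 -1.1  0.3]
0.8 21.25 [-0.7 -0.   0.8]
0.9 21.5 [-0.6  2.5  1.6]
1.0 21.75 [-0.2 -0.   0.3]
1.1 22.0 [ 0.3 -0.2  1.1]
1.2 22.25 [-0.4  0.6  0.3]
1.25 22.5 [0.3 0.9 0.2]
1.29 22.75 [ 2.7 10.1 -3.7]
```

View pics/s3.png

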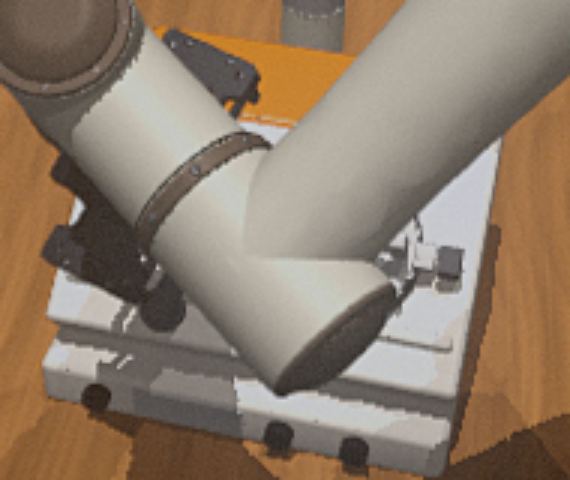

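Force rose over the bump, dropped (snap), then 10 N against the seated stop. The arm hides the keeper here, so I back off and look.

```bash
python3 - <<'E'
from h import *
v=np.load("fit.npy");yaw=v[2];F=frame(yaw);n=F[:,2];phi=v[7]-1.29
P=np.array(env.read_state()["position"])
P=P+F@np.array([-np.sin(phi),np.cos(phi),0])*.025; env.move_straight(P,rate=.1)
env.move_straight(P+n*.1,rate=.2)
c=np.array([.54,.07,.155]);env.goto(c+n*.25+np.array([0,0,.05]),tool(F,225))
p=env.grab_frame("wrist");print(env.read_state()["clock"])
cv2.imwrite("pics/w3c.png",cv2.resize(p["image"][90:260,140:360],None,fx=3.5,fy=3.5,interpolation=cv2.INTER_CUBIC))
O=np.array([v[0],v[1],.135])
for q in (1.0,1.1,1.2,1.3):
    f=v[7]-q;k=v[4:6]+.08*np.array([np.cos(f),np.sin(f)]);print(q,(proj(p,O+F@np.array([*k,.056]))[0]-[140,90])*3.5)
E
```

```text
24.8083
1.0 [335.75682857 198.56190007]
1.1 [349.6453311  213.21690574]
1.2 [361.96330727 229.03011003]
1.3 [372.59510201 245.8129008 ]
```

View pics/w3c.png

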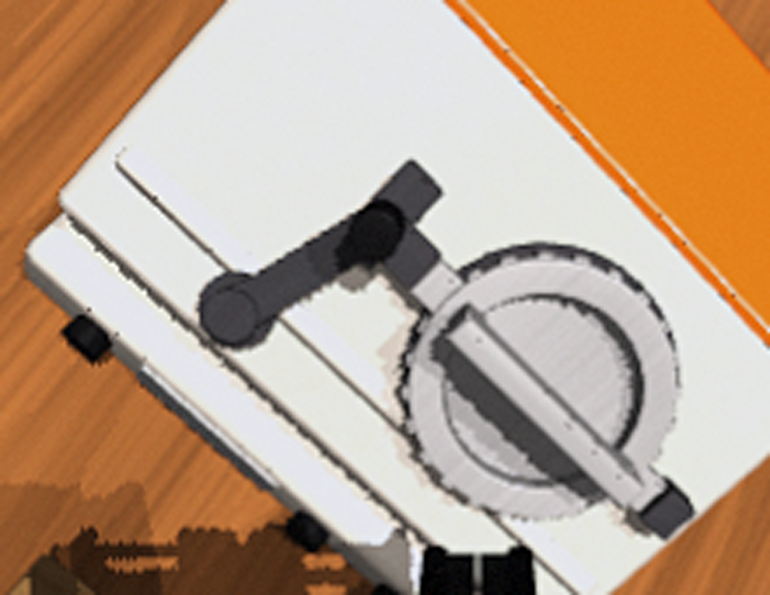

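The knob top is at (380,230), the arm rests on its stop block, the toe is at the ring's ear, and the bar is still locked. The arm is clear of everything, so I'm handing in.

```bash
python3 -c "
from workcell import env
print(env.close_job())"
```

```text
the job is handed in; nothing more can be done
None
```

I turned the ring to its locked stop and swung the keeper home against its stop. The last picture shows both in place with the gripper clear, no spray can, padlock or box was touched on the way, and the job is handed in at about 25 s; the call returned no verdict.

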